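# Load a specimen mount into the surface scanner

### The arm

A 6-joint arm with a two-finger parallel gripper is mounted at the origin on a cart in front of the work surface, level with it; the furniture and walls round the work are solid. World frame = base frame: x ahead of the robot, y to its left, z up, the work surface at z = 0. Lengths are in m, angles in rad, forces in N, time in s.
With the tool pointing down it reaches from about 0.3 to 0.875 m from the base axis. Payload 6.4 kg.
Tool frame: the origin (TCP) lies between the finger pads; the fingertips stand 22 mm ahead of it and the grasp point (between the pads) lies 3 mm ahead of it; z points along the fingers, y is the line along which they close (so a half turn about z gives the same grasp; the last joint's range is limited). The gripper opens to 85 mm and grips with 20 to 120 N. Pads are 22 mm wide; open, the fingers measure 114 mm over their backs; the gripper's body (76 mm by 85 mm) begins 54 mm behind the grasp point. The pads swing forward as they close: fully open they stand 13 mm farther back than shut.
Start: joints at [1.074, 0.181, 1.607, -0, 1.354, -0.206], TCP at [0.165, 0.551, 0.253] pointing down, gripper open.
Joint ranges: [-2.99, 2.99], [-0.89, 2.07], [0.3, 2.58], [-1.14, 4.28], [0, 2.63], [-3.12, 3.12]. Speed limits (rad/s): [2.57, 2.57, 3.01, 3.14, 3.14, 3.14].

### API

Orientations are given as a unit quaternion [w, x, y, z].
In Python, from bench import ctrl, imaging, workorder gives the robot as it stands.
- The arm moves only by the shell command python3 -m pendant 'ROWS' [OPENING]. ROWS is JSON, a list of rows, each a list of 4 numbers: the shift along the tool's x, y, z in cm, then the turn about the tool's z in degrees. In form: [[dx, dy, dz, roll], ...]. A call has 1 to 12 rows; each row is the pose to reach, as a shift and turn from the pose commanded when the call began, along the tool's axes at that moment; what a row does not reach only later rows make up. A row lasts 1/12 s, in which the tool goes at most 41.7 mm and 7.16 degrees, less where a joint would pass 70% of its speed; a pose out of reach is approached as far as the arm can. A call with a gripper value outside its range is refused whole. OPENING is the opening, from 0 (shut) to 1 (fully open), set as the call begins (- or left out, the last holds). The fingers move at their own pace and stop on an object; the grip force is fixed at half the most. Time passes only in rows, so rows that repeat a pose let the fingers close. It gives the time, the measured TCP pose, the force, the opening and the grip force at its end, in the units of the state.
- ctrl.get_obs(): the state, without advancing time (a new reading comes with each control period).
- imaging.camera(name): name is "scene" or "top" or "wrist"; returns the picture (384x512x3 uint8, red, green, blue); there is no depth.
- imaging.camera_info(name): a dict with "K" (3x3 intrinsics, pixels), "T" (4x4, takes a point from camera to world coordinates); the wrist camera has in their place "tool_from_camera" (4x4, takes a point from camera to tool coordinates, whose origin is the TCP and whose axes are the flange's). Camera axes: x right, y up, looking along -z (the intrinsics and any distortion apply to the point x, -y, -z); pixel columns grow to the right and rows downward; lengths in m; the calibration is good to about 2 mm. A picture is of the moment at which its call begins: read the wrist's pose just before it. camera_info takes no time and is no camera call.
- workorder.hand_in(): hands the job in; it is judged then, once.
The state is a dict: "time_s": time; "q": joint angles; "dq": joint speeds; "joint_efforts": joint torques, N m; "eef_pos": TCP position; "eef_rot": TCP orientation; "wrist_force": force on the tool from outside, world axes, zero at the start; "torque": the same for the moment, N m; "opening": opening from 0.0 (shut) to 1.0 (fully open); "grasp_force": force on a finger pad.
Only numpy, scipy, OpenCV 4.12 (cv2) and the standard library are available. Lean on these libraries where they do the work, as an engineer would, in place of code of your own. Each camera call takes 0.05 s, during which the arm holds its last target. There are 200 camera calls.

### The job

Take the largest of the three specimen mounts and set it down, without dropping it and with its polished face up, centred on the narrow post of the loose carriage. Then slide the loaded carriage smoothly, post end first, into the scanner's guide rails until it is fully home against the end stop, with the mount still upright and centred on the post. Leave the other two mounts where they are.

Things in the scene. Friction and masses are not known exactly. Their poses are not given: they have to be found in the camera images.
- large_mount: The largest specimen mount: a black puck 40 mm in diameter and 18 mm high, about 40 g, standing on the table with its polished face up. Origin at the centre of its underside, z up through the polished face. Grasp it across the rim.
- small_mount_1: A smaller black specimen mount, 30 mm in diameter, 15 mm high; a bystander. Origin at the centre of its underside. The three mounts swap places from start to start; small mounts stay where they are.
- small_mount_2: Another smaller black specimen mount, 30 mm in diameter, 17 mm high; a bystander. Origin at the centre of its underside.
- carriage: Loose carriage (0.45 kg) lying on the table: an aluminium plate 190 x 64 x 8 mm (x, y, z) with a black grip fin at its rear (-x) end and a square steel post at its front (+x) end. Origin at the centre of the plate's underside; +x points from fin to post, the way it slides in. Its plastic glides slide easily (friction about 0.2); the rails have no floor, so it needs no lifting.
- fin_grip (a point): Point in the middle of the carriage's grip fin, 72 mm behind (-x of) the carriage origin and 36 mm above the table. The fin is 34 mm long along carriage x, 10 mm thick along y and rises from the plate (8 mm) to 52 mm above the table; pinch it across its thickness from above; closing fingers may press it down, which makes the carriage drag. Axes as the carriage's.
- post_top (a point): Centre of the top face of the carriage's post: 20 x 20 mm, level, 40 mm above the table (32 mm above the plate), 52 mm ahead (+x) of the carriage origin. The large mount overhangs it by 10 mm all round when centred. Axes as the carriage's.
- scanner: Fixed bench scanner bay: two aluminium guide rails under a grey bridge. Its origin, at table height, is where the carriage's origin lies when the carriage is fully home, and its axes then agree with the carriage's: the carriage slides in along scanner +x.
- bay_mouth (a point): Start of the straight rails, midway between them, at table height, 23 mm before (-x of) the scanner origin. Rails 18 mm high, 70 mm apart inside (3 mm clearance each side of the plate); lips, from 10 mm further in, overhang the plate edges by 6 mm with 4 mm free above it. Flared guides widen the mouth to about 94 mm at 28 mm before this point. Axes as the scanner's.
- bay_stop (a point): Middle of the end stop's face, 95 mm beyond (+x of) the scanner origin; the front edge of the carriage plate meets it when home. The stop is 22 mm high. Axes as the scanner's.
- bay_lens (a point): Underside of the scanner's lens, 52 mm beyond the scanner origin and 82 mm above the table, right over the post's place when home. The bridge that carries it covers 22 to 82 mm beyond the origin, is 130 mm wide and 144 mm high with its cap, legs 102 mm apart; so the mount must be on the post before the carriage goes in.
Not all that is in view belongs to the job. Leave any orange or turquoise look-alike of the large_mount alone.

How it is judged:
On the way, in this order (a step that is already met when the one before it is completed fails the run):
1. the large mount stands centred on the carriage's post, let go (horizontal distance between large_mount and post_top below 0.008 m and z of large_mount in the frame of post_top between -0.004 and 0.004 m and angle between large_mount's own z axis and vertical below 0.08 rad and contact force between the fingers and large_mount below 0.1 N), for 0.3 s.
2. the carriage is fully home in the scanner with the mount on its post (all of step 1 and x of carriage in the frame of scanner between -0.006 and 0.006 m and y of carriage in the frame of scanner between -0.005 and 0.005 m and z of carriage in the frame of scanner between -0.004 and 0.004 m and angle between the x axis of carriage and the x axis of scanner, either way round below 0.06 rad and horizontal distance between post_top and bay_lens below 0.012 m), for 0.2 s.
At the end, for the whole second after the job is handed in: Carriage in the rails, post under the lens (within 12 mm), within 6 mm of fully home, 5 mm sideways, 0.06 rad of straight, flat on the table; the large mount on its post, polished face up, within 8 mm of centred, level within 0.08 rad; both at rest and let go (all of step 2 and linear speed of each of large_mount, carriage below 0.02 m/s); the robot touches nothing.
It fails at once if the large mount tips over (more than 0.5 rad) (angle between large_mount's own z axis and vertical above 0.5 rad).
It fails at once if the large mount falls or is flung (faster than 0.45 m/s with no finger on it) (contact force between the fingers and large_mount below 0.1 N and linear speed of large_mount above 0.45 m/s).
It fails at once if a small mount is displaced by more than 30 mm (distance of small_mount_1 from where it was at the start of the episode above 0.03 m).
It fails at once if a small mount is displaced by more than 30 mm (distance of small_mount_2 from where it was at the start of the episode above 0.03 m).
It also fails if it takes over 67 s, if anything falls off the work surface, if the arm or the gripper's body presses on something with over 40 N, if the wrist force passes 120 N, or if a joint passes its speed limit or range.

## Working session

There is one attempt and no reset: what is moved stays moved. The work goes in short steps, Python scripts to look and compute and a shell command to move; the robot and the scene stay as the last step left them, time stands still between calls to the robot, and variables do not carry over. Pictures are saved under pics/ and viewed, at most 12 in all, crops included, and the job is handed in when it is done.

```bash
ls; mkdir -p pics; python3 - <<'E'
from bench import ctrl, imaging
import cv2, numpy as np
o=ctrl.get_obs(); print({k:np.round(v,3).tolist() for k,v in o.items()})
for n in("top","scene"):
    im=imaging.camera(n); cv2.imwrite(f"pics/{n}0.png",im[:,:,::-1]); i=imaging.camera_info(n); print(n,{k:np.round(v,4).tolist() if not isinstance(v,str) else v for k,v in i.items()})
print({k:np.round(v,4).tolist() for k,v in imaging.camera_info("wrist").items()})
E
```

```text
pics
{'time_s': 0.0, 'q': [1.074, 0.182, 1.608, -0.0, 1.354, -0.206], 'dq': [-0.0, -0.0, 0.001, 0.001, -0.0, 0.001], 'joint_efforts': [0.002, -44.488, -35.133, -0.0, 0.009, -0.0], 'eef_pos': [0.165, 0.55, 0.252], 'eef_rot': [-0.0, 0.145, 0.989, -0.001], 'wrist_force': [-0.437, -0.146, 0.14], 'torque': [-0.02, 0.012, 0.01], 'grasp_force': 0.0, 'opening': 1.0}
top {'K': [[394.3038, 0.0, 253.542], [0.0, 394.3038, 190.7103], [0.0, 0.0, 1.0]], 'T': [[0.0139, 0.9779, -0.2088, 0.3591], [-0.9999, 0.0127, -0.0069, 0.1104], [-0.0041, 0.2088, 0.9779, 1.2598], [0.0, 0.0, 0.0, 1.0]]}
scene {'K': [[497.3134, 0.0, 258.8952], [0.0, 497.3134, 187.6919], [0.0, 0.0, 1.0]], 'T': [[0.8271, 0.2784, -0.4882, -0.1086], [-0.5616, 0.4416, -0.6997, -0.9062], [0.0208, 0.8529, 0.5217, 0.8374], [0.0, 0.0, 0.0, 1.0]]}
{'K': [[326.6244, 0.0, 258.4045], [0.0, 326.6244, 192.158], [0.0, 0.0, 1.0]], 'tool_from_camera': [[-0.0016, 0.9552, 0.2961, 0.0748], [1.0, 0.0018, -0.0004, 0.0009], [-0.0009, 0.2961, -0.9552, -0.1196], [0.0, 0.0, 0.0, 1.0]]}
```

View pics/top0.png

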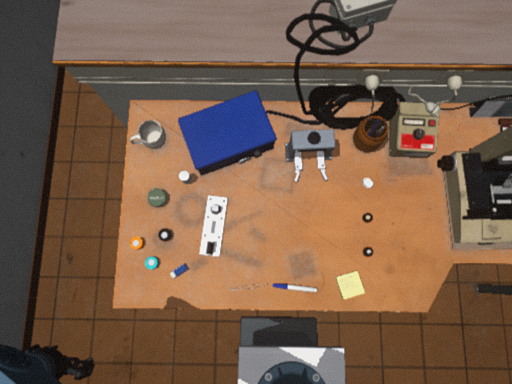

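View pics/scene0.png

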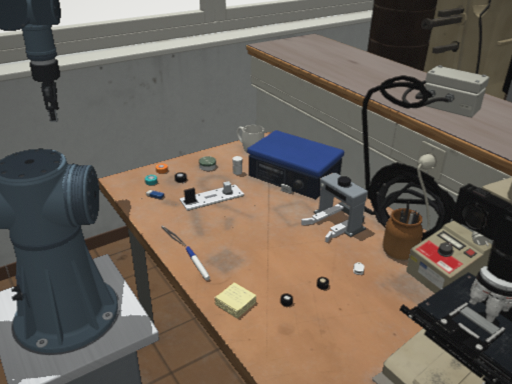

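The top view shows black pucks at (165,235), (367,217) and (368,252). Look-alikes are orange at (137,243), turquoise at (152,263), and a green jar at (157,198). The carriage has its post at (215,209) and fin at (210,247). The scanner bay is at (313,145), with its mouth facing down at about (310,178). My candidate is (165,235), and I'll check it in a crop.

```bash
cat > h.py <<'E'
import numpy as np, cv2
from bench import ctrl, imaging
from scipy.spatial.transform import Rotation as R
def camT(n,o=None):
    i=imaging.camera_info(n)
    if n!="wrist": return np.array(i["K"]),np.array(i["T"])
    o=o or ctrl.get_obs(); w,x,y,z=o["eef_rot"]; T=np.eye(4); T[:3,:3]=R.from_quat([x,y,z,w]).as_matrix(); T[:3,3]=o["eef_pos"]
    return np.array(i["K"]),T@np.array(i["tool_from_camera"])
def p2w(K,T,uv,z):
    uv=np.atleast_2d(uv).astype(float); d=np.c_[(uv[:,0]-K[0,2])/K[0,0],-(uv[:,1]-K[1,2])/K[1,1],-np.ones(len(uv))]@T[:3,:3].T
    return T[:3,3]+d*((z-T[2,3])/d[:,2])[:,None]
def w2p(K,T,P):
    c=(np.atleast_2d(P)-T[:3,3])@T[:3,:3]; return np.c_[K[0,2]+K[0,0]*c[:,0]/-c[:,2],K[1,2]-K[1,1]*c[:,1]/-c[:,2]]
E
python3 - <<'E'
from h import *
K,T=camT("top")
for n,uv,z in[("A",(165,235),.018),("B",(367,217),.015),("C",(368,252),.015),("post",(215,209),.04),("fin",(210,247),.052),("railL",(297,178),.018),("railR",(325,177),.018),("brL",(290,156),.1)]: print(n,p2w(K,T,uv,z).round(3))
im=cv2.imread("pics/top0.png")
a=cv2.resize(im[180:280,120:240],None,fx=5,fy=5,interpolation=3); b=cv2.resize(im[200:262,350:386],None,fx=5,fy=5,interpolation=3)
c=np.zeros((500,800,3),np.uint8); c[:,:600]=a; c[:310,610:790]=b; cv2.imwrite("pics/crop1.png",c)
E
```

```text
A [[0.478 0.396 0.018]]
B [[ 0.544 -0.243  0.015]]
C [[ 0.434 -0.241  0.015]]
post [[0.559 0.239 0.04 ]]
fin [[0.44  0.249 0.052]]
railL [[ 0.668 -0.021  0.018]]
railR [[ 0.673 -0.112  0.018]]
brL [[0.717 0.008 0.1  ]]
```

View pics/crop1.png

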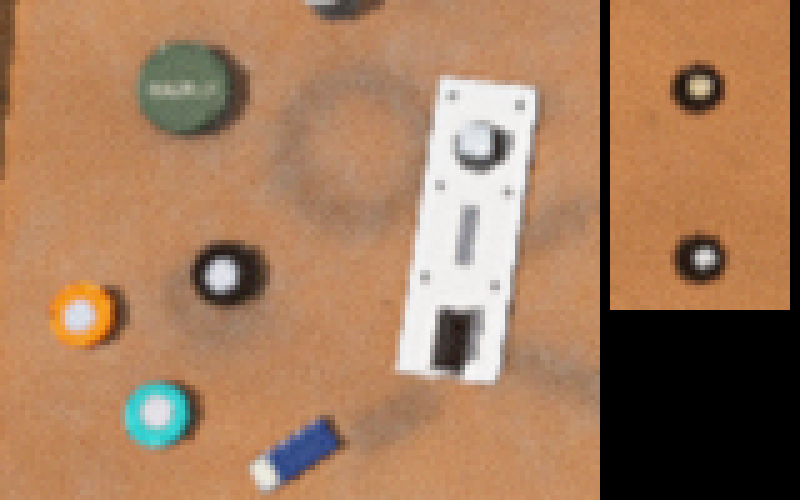

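The crop shows puck A at crop (225,273) about 62 px wide, i.e. 12.5 px or 40 mm. The two right-hand pucks are about 10 px wide (30 mm). So A at top (165,235) is large_mount, and orange and turquoise are excluded.

```bash
cat >> h.py <<'E'
def delta(xyz,yaw,o=None):
    """rows needed: cm in tool axes and roll deg, to bring TCP to xyz with tool x at world yaw (deg)"""
    o=o or ctrl.get_obs(); w,x,y,z=o["eef_rot"]; M=R.from_quat([x,y,z,w]).as_matrix()
    d=M.T@(np.array(xyz)-o["eef_pos"])*100; cur=np.degrees(np.arctan2(M[1,0],M[0,0]))
    return np.r_[d,-((yaw-cur+180)%360-180)].round(2)
def rect(K,T,uv,z): return p2w(K,T,uv,z)
E
python3 - <<'E'
from h import *
K,T=camT("top")
c=p2w(K,T,[(208.2,195.2),(227.4,197.6),(199.2,254),(220,256.4)],.008); print(c.round(3), c.mean(0))
f=(c[0]+c[1]-c[2]-c[3])/2; print(np.linalg.norm(f),np.degrees(np.arctan2(f[1],f[0])))
print(delta([.478,.396,.25],175))
E
```

```text
[[0.61  0.266 0.008]
 [0.602 0.203 0.008]
 [0.421 0.287 0.008]
 [0.414 0.221 0.008]] [0.51181203 0.24449524 0.008     ]
0.18939344812847367 -5.930006172480648
[-34.45  -5.81   0.25 -11.66]
```

```bash
python3 -m pendant '[[-2,-0.4,0,-1],[-5,-0.9,0,-2],[-9,-1.5,0,-4],[-13,-2.2,0,-6],[-17,-2.9,0,-8],[-21,-3.6,0,-10],[-25,-4.3,0,-12],[-29,-5,0,-12],[-32,-5.5,0,-12.5],[-34,-5.8,0,-12.5],[-34.4,-5.8,0,-12.5],[-34.4,-5.8,0,-12.5]]' 1 && python3 - <<'E'
from h import *
o=ctrl.get_obs(); K,T=camT("wrist",o); im=imaging.camera("wrist"); cv2.imwrite("pics/w1.png",im[:,:,::-1])
print(o["eef_pos"],w2p(K,T,[.478,.396,.018]))
E
```

```text
time_s: 1.1
eef_pos: [0.4787, 0.3957, 0.2525]
eef_rot: [-0.001, 0.038, 0.999, -0.0]
wrist_force: [-1.2, 0.2, -1.3]
opening: 0.999
grasp_force: 0.0
[0.47874915 0.39568781 0.25254278] [[257.92919876 161.19899611]]
```

View pics/w1.png

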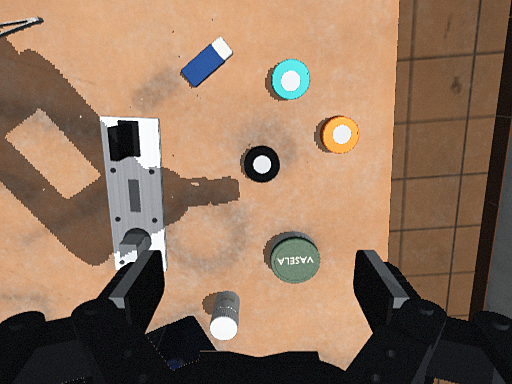

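The wrist view shows the large mount at (262,163), 4 px from the prediction. Clear space surrounds it along image x, the closing line. The carriage is at left, with its fin at (124,140) and post at (135,240).

```bash
python3 - <<'E'
from h import *
K,T=camT("wrist"); im=cv2.imread("pics/w1.png"); g=im[130:200,230:300]
m=(g.max(2)>200).astype(np.uint8); n,l,s,c=cv2.connectedComponentsWithStats(m); 
k=np.argmin(np.linalg.norm(c[1:]-[32,33],axis=1)+100*(s[1:,4]<30))+1; uv=c[k]+[230,130]; print(uv,s[k])
m=(g.max(2)<70).astype(np.uint8); n,l,s,c=cv2.connectedComponentsWithStats(m); k=1+np.argmax(s[1:,4]); print(s[k]+[230,130,0,0,0])
P=p2w(K,T,uv,.018)[0]; print(P, delta([P[0],P[1],.10],174.1), delta([P[0],P[1],.022],174.1))
E
```

```text
[261.64705882 164.12184874] [ 23  26  18  17 238]
[244 146  36  36 767]
[0.4802784  0.40065345 0.018     ] [-0.27  0.45 15.26  1.68] [-0.28  0.45 23.06  1.68]
```

```bash
python3 -m pendant '[[-0.1,0.2,2,1],[-0.3,0.45,5,1.7],[-0.3,0.45,8.5,1.7],[-0.3,0.45,12,1.7],[-0.3,0.45,15,1.7],[-0.3,0.45,17.5,1.7],[-0.3,0.45,19.5,1.7],[-0.3,0.45,21,1.7],[-0.3,0.45,22,1.7],[-0.3,0.45,22.8,1.7],[-0.3,0.45,23,1.7],[-0.3,0.45,23,1.7]]' 0.8
```

```text
time_s: 2.15
eef_pos: [0.4806, 0.4014, 0.0233]
eef_rot: [-0.0, 0.051, 0.999, -0.0]
wrist_force: [0.6, 0.1, -0.1]
opening: 0.795
grasp_force: 0.0
```

```bash
python3 -m pendant '[[0,0,0,0],[0,0,0,0],[0,0,0,0],[0,0,0,0],[0,0,0,0],[0,0,0,0],[0,0,0,0],[0,0,0,0],[0,0,0,0],[0,0,0,0]]' 0.3 && python3 - <<'E'
from h import *
o=ctrl.get_obs(); K,T=camT("wrist",o); im=imaging.camera("wrist"); cv2.imwrite("pics/w2.png",im[:,:,::-1])
print(o["eef_pos"],w2p(K,T,[[.4803,.4007,.018],[.4803,.4007,0]]))
E
```

```text
time_s: 2.98
eef_pos: [0.4821, 0.4016, 0.025]
eef_rot: [0.001, 0.051, 0.999, 0.001]
wrist_force: [-1.4, 0.4, 6.2]
opening: 0.44
grasp_force: 60.3
[0.48214513 0.40155383 0.02498917] [[254.25186085 265.77409531]
 [254.61213059 246.87590414]]
```

View pics/w2.png

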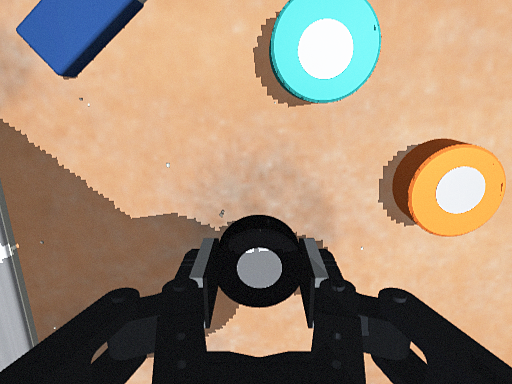

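The puck is held between the pads, with its polished disc centre at (259,267). I'll get the grasp offset and the post location from w1, then lift.

```bash
python3 - <<'E'
from h import *
o=ctrl.get_obs(); K,T=camT("wrist",o); im=cv2.imread("pics/w2.png"); g=im[245:292,230:290]
m=(g.min(2)>110).astype(np.uint8); n,l,s,c=cv2.connectedComponentsWithStats(m); k=1+np.argmax(s[1:,4]); print(s[k],c[k]+[230,245])
b=s[k]; uv=np.array([230+b[0]+(b[2]-1)/2,245+b[1]+(b[3]-1)/2])
P=p2w(K,T,uv,.018)[0]; w,x,y,z=o["eef_rot"]; print("puck",P,"in tool mm",1000*R.from_quat([x,y,z,w]).as_matrix().T@(P-o["eef_pos"]))
E
python3 -m pendant '[[0,0,-0.3,0],[0,0,-0.8,0],[0,0,-1.6,0],[0,0,-2.8,0],[0,0,-4.5,0],[0,0,-6.5,0],[0,0,-9,0],[0,0,-11,0],[0,0,-12.4,0],[0,0,-13,0],[0,0,-13,0]]'
```

```text
[   7    2   45   41 1420] [259.00633803 267.5556338 ]
puck [0.48106986 0.40269266 0.018     ] in tool mm [1.15923951 1.02228816 6.97783667]
time_s: 3.95
eef_pos: [0.482, 0.4015, 0.1555]
eef_rot: [0.002, 0.051, 0.999, 0.001]
wrist_force: [1.0, 0.8, -1.6]
opening: 0.441
grasp_force: 60.1
```

```bash
python3 - <<'E'
from h import *
print(delta([.561,.239,.155],174.1))
E
```

```text
[ -9.51 -15.36   0.05   0.04]
```

```bash
python3 -m pendant '[[-0.4,-0.6,0,0],[-1.2,-2,0,0],[-2.5,-4,0,0],[-4,-6.5,0,0],[-5.5,-9,0,0],[-7,-11.3,0,0],[-8.2,-13.2,0,0],[-9,-14.5,0,0],[-9.4,-15.2,0,0],[-9.5,-15.4,0,0],[-9.5,-15.4,0,0],[-9.5,-15.4,0,0]]' && python3 - <<'E'
from h import *
o=ctrl.get_obs(); K,T=camT("wrist",o); im=imaging.camera("wrist"); cv2.imwrite("pics/w3.png",im[:,:,::-1])
print(o["eef_pos"],o["eef_rot"],w2p(K,T,[[.559,.239,.04]]))
E
```

```text
time_s: 4.95
eef_pos: [0.5592, 0.2386, 0.1526]
eef_rot: [-0.001, 0.051, 0.999, 0.0]
wrist_force: [-0.3, 0.5, -1.2]
opening: 0.442
grasp_force: 60.1
[0.55915502 0.2385739  0.15260655] [-6.88439418e-04  5.09448066e-02  9.98701233e-01  9.29502945e-06] [[257.82868528 195.46620346]]
```

View pics/w3.png

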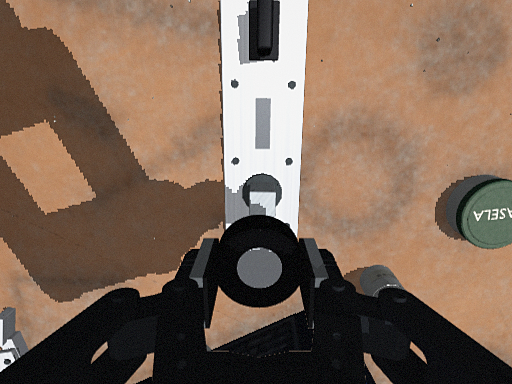

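Post top: bright square, columns about 250–276, near edge at row 192, with the puck occluding its far side. The fin is at (264,30). I'll measure these edges numerically.

```bash
python3 - <<'E'
from h import *
im=cv2.imread("pics/w3.png"); g=cv2.cvtColor(im,6)
print(g[186:222:2,244:284:2])
for r in (70,100,130,150):
    print(r, im[r,215:232,0].tolist(), im[r,294:312,0].tolist())
E
```

```text
[[ 26  31  30  67  71  78  67  73  76  74  75  78  69  77  78  91  80  77
  139 253]
 [ 37  36  40  70  72  70  76  68  76  77  76  74  73  74  73  83  74  77
   62 255]
 [ 38  42  33  59  45  62  66  64  65  65  61  69  67  64  66  73  72  76
   63 255]
 [ 40  43  33 217 204 206 201 183 191 189 178 182 177 176 171 167  64  71
   67 255]
 [ 40  40  38 240 226 226 221 225 229 217 223 224 219 229 230 235  52  82
   69 255]
 [ 33  34  28 239 225 219 218 226 214 217 222 222 222 228 220 229  56  77
   69 255]
 [ 30  37  35 242 225 218 223 218 216 221 224 219 228 224 218 234  56  74
   64 255]
 [ 44  37  33 122 217 223 223 212 223 218 215 226 224 218 221 230  62  66
  230 244]
 [150  26  39 127 229 233 217 226 226 216 222 226 217 218 223 231  57  98
  254 241]
 [150  49  29 114 108  97 106 104 234 229 229 219 214 220 216 231  48 255
  245 243]
 [140 152  59 126 117 109 116 110 105 114 226 217 222 218 224 226 229 249
  243 239]
 [139 146 147 114 114 117 119 119 117 116  92 233 217 218 227 215 250 246
  243 242]
 [140 141 146 110 111 118 111 126 124 111 113 235 219 225 222 204 250 245
  243 
[... 441 characters left out ...]
20, 120, 118, 48, 43, 62, 248, 252, 244, 243, 244, 244, 244, 244, 241, 244] [243, 244, 243, 245, 244, 243, 244, 244, 244, 249, 255, 69, 101, 100, 107, 103, 107, 101]
100 [106, 110, 109, 111, 107, 44, 43, 83, 254, 252, 245, 244, 246, 244, 244, 245, 245] [243, 244, 245, 244, 244, 244, 243, 245, 251, 252, 81, 102, 109, 107, 108, 111, 110, 112]
130 [110, 112, 105, 105, 104, 109, 105, 41, 159, 255, 247, 244, 244, 245, 246, 244, 244] [243, 243, 244, 244, 244, 246, 249, 255, 119, 107, 108, 116, 112, 104, 109, 107, 114, 110]
150 [110, 110, 105, 110, 106, 114, 112, 33, 65, 249, 252, 244, 244, 244, 244, 244, 244] [244, 244, 245, 245, 244, 249, 252, 132, 111, 120, 120, 115, 116, 112, 114, 105, 98, 100]
```

```bash
python3 - <<'E'
from h import *
o=ctrl.get_obs(); K,T=camT("wrist",o)
L=p2w(K,T,[(221.7,70),(223.4,150)],.008); Rr=p2w(K,T,[(305,70),(301,150)],.008); m=(L+Rr)/2
f=m[1]-m[0]; a=np.arctan2(f[1],f[0]); print("w",np.linalg.norm(L-Rr,axis=1),"yaw",np.degrees(a))
e=p2w(K,T,[(249.5,195),(276.3,195),(262.8,191.3)],.04); print("post w",np.linalg.norm(e[0]-e[1]))
u=np.array([np.cos(a),np.sin(a)]); c=e[2,:2]+.010*u; print("post",c, "fin",c-.124*u)
t=m[0,:2]; n=np.array([-u[1],u[0]]); print("lateral post vs plate axis mm",1000*(c-t)@n)
# puck offset fresh
P=p2w(K,T,(259.5,267.5),o["eef_pos"][2]-.025+.018)[0]; print("puck",P, "move needed", delta(np.r_[o["eef_pos"][:2]+c-P[:2],o["eef_pos"][2]],180+np.degrees(a)), delta([0,0,.065],0)[2])
E
```

```text
w [0.06329629 0.06325766] yaw -6.517784064493185
post w 0.020023982429623794
post [0.56619359 0.24217434] fin [0.44299505 0.25624978]
lateral post vs plate axis mm 0.4269382422137737
puck [0.55838703 0.24019961 0.14581986] move needed [-0.76  0.28 -0.    0.71] 8.83
```

```bash
python3 -m pendant '[[-0.3,0.1,0.4,0.4],[-0.6,0.2,1.2,0.7],[-0.75,0.28,2.4,0.7],[-0.75,0.28,3.8,0.7],[-0.75,0.28,5.2,0.7],[-0.75,0.28,6.3,0.7],[-0.75,0.28,7,0.7],[-0.75,0.28,7.4,0.7],[-0.75,0.28,7.5,0.7],[-0.75,0.28,7.5,0.7],[-0.75,0.28,7.5,0.7]]' && python3 - <<'E'
from h import *
o=ctrl.get_obs(); K,T=camT("wrist",o); im=imaging.camera("wrist"); cv2.imwrite("pics/w4.png",im[:,:,::-1]); s=imaging.camera("scene"); 
K2,T2=camT("scene"); p=w2p(K2,T2,[[.566,.242,.05]])[0]; x,y=p.astype(int); print(p)
c=cv2.resize(s[y-45:y+35,x-75:x+35,::-1],None,fx=5,fy=5,interpolation=2); d=np.zeros((600,800,3),np.uint8); d[:400,:550]=c
d[400:600,:]=cv2.resize(im[150:290,130:390,::-1],None,fx=1.4286,fy=1.4286)[:200,:].copy() if 0 else 0
cv2.imwrite("pics/s4.png",c)
print(o["eef_pos"],w2p(K,T,[[.566,.242,.04]]))
E
```

```text
time_s: 5.92
eef_pos: [0.5682, 0.2402, 0.079]
eef_rot: [0.001, 0.057, 0.998, 0.0]
wrist_force: [-0.2, -0.9, -0.3]
opening: 0.443
grasp_force: 60.1
[225.62747434 180.16685671]
[0.56816971 0.24022024 0.07896958] [[259.73359748 233.79744217]]
```

View pics/w4.png

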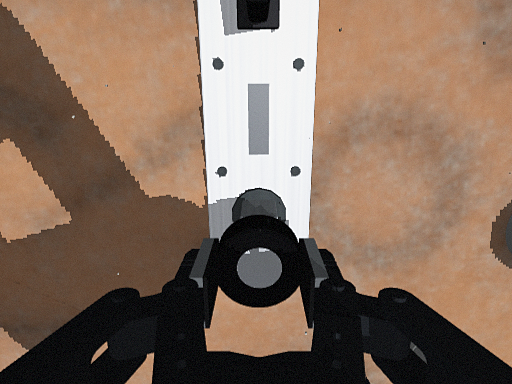

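The plate centreline lies on the puck at column 259. The post is hidden under the puck, so I'll use the holes (222,171) and (295,171), seen in both views, to check along x.

```bash
python3 - <<'E'
from h import *
o=ctrl.get_obs(); K,T4=camT("wrist",o)
o3=dict(eef_pos=np.array([.55915502,.2385739,.15260655]),eef_rot=[-6.884e-4,.05094,.9987,0]); _,T3=camT("wrist",o3)
def holes(f,pts,T):
    g=cv2.cvtColor(cv2.imread(f),6); out=[]
    for x,y in pts:
        w=255.-g[y-9:y+10,x-9:x+10]; w[w<90]=0; yy,xx=np.mgrid[-9:10,-9:10]; out.append((x+(w*xx).sum()/w.sum(),y+(w*yy).sum()/w.sum()))
    print(np.round(out,1).tolist()); return p2w(K,T,out,.008)[:,:2]
A=holes("pics/w3.png",[(235,161),(289,161),(235,84),(292,85)],T3); B=holes("pics/w4.png",[(222,171),(295,171),(218,64),(298,63)],T4)
print(A.round(4),B.round(4))
post3=np.array([.56619,.24217])
ua=(A[:2].mean(0)-A[2:].mean(0));ub=(B[:2].mean(0)-B[2:].mean(0)); aa,ab=np.arctan2(*ua[::-1]),np.arctan2(*ub[::-1]); print(np.degrees([aa,ab]),np.linalg.norm(ua),np.linalg.norm(ub))
d=ab-aa; r=np.array([[np.cos(d),-np.sin(d)],[np.sin(d),np.cos(d)]]); post4=B.mean(0)+r@(post3-A.mean(0))
print("post rel holes centre mm", np.linalg.norm(post3-A.mean(0))*1000)
P=p2w(K,T4,(259.0,267.5),o["eef_pos"][2]-.007)[0]; print("post",post4,"puck",P, delta(np.r_[o["eef_pos"][:2]+post4-P[:2],.066],180+np.degrees(ab)))
E
```

```text
[[234.9, 160.6], [288.5, 161.0], [234.0, 83.3], [291.4, 84.3]]
[[221.4, 171.2], [294.8, 170.7], [217.4, 63.3], [298.0, 63.7]]
[[0.5372 0.2223]
 [0.5422 0.2661]
 [0.4773 0.2291]
 [0.4826 0.2729]] [[0.5374 0.2223]
 [0.5422 0.2661]
 [0.4775 0.2292]
 [0.4827 0.2728]]
[-6.50708059 -6.47892236] 0.06010791920284443 0.060086847988443305
post rel holes centre mm 56.61013622267375
post [0.56630554 0.24215314] puck [0.56747372 0.24133194 0.07219157] [ 0.13  0.07  1.32 -0.08]
```

```bash
python3 - <<'E'
from h import *
im=cv2.imread("pics/w1.png"); c=cv2.resize(im[105:280,85:185],None,fx=4.5,fy=3.4,interpolation=2)
w3=cv2.imread("pics/w3.png"); d=cv2.resize(w3[165:235,215:310],None,fx=3.5,fy=4,interpolation=2)
o=np.zeros((600,790,3),np.uint8); o[:c.shape[0],:c.shape[1]]=c[:600]; o[:d.shape[0],455:455+d.shape[1]]=d[:,:335]
cv2.imwrite("pics/c5.png",o)
E
```

```text
(no output)
```

View pics/c5.png

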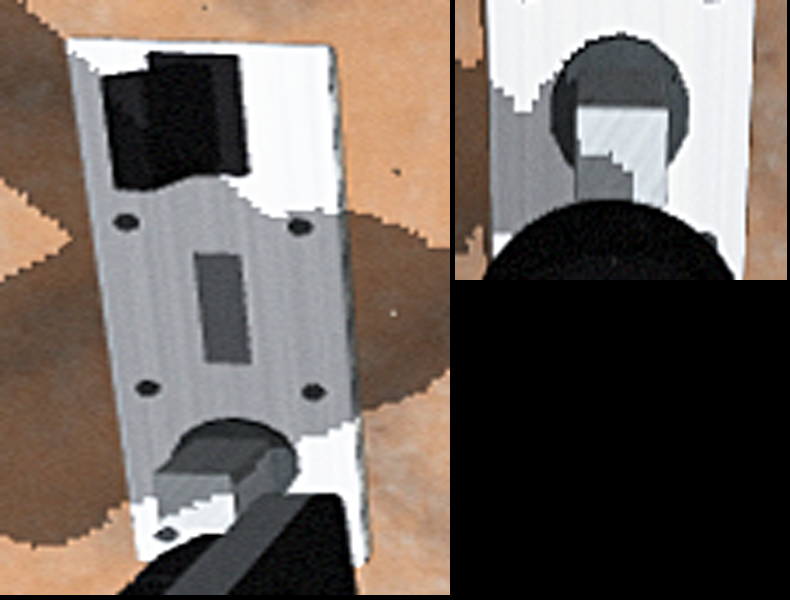

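The crop shows a round post base, with the square top above it at left-crop (160–235, 472–520). The plate rear corners are at left-crop (67,40) and (333,46). I'll cross-check the post position from the rear edge.

```bash
python3 - <<'E'
from h import *
K,_=camT("top"); 
K=np.array(imaging.camera_info("wrist")["K"])
o1=dict(eef_pos=np.array([0.47874915,0.39568781,0.25254278]),eef_rot=[-.001,.038,.999,0]); _,T=camT("wrist",o1)
f=lambda x,y:(85+x/4.5-.4,105+y/3.4-.4)
r=p2w(K,T,[f(67,40),f(333,46),f(126,222),f(300,227),f(147,388),f(313,392)],.008)[:,:2]
a=np.radians(-6.5);u=np.array([np.cos(a),np.sin(a)])
print(r.round(4), np.linalg.norm(r[0]-r[1]), "rear->holes",(r[2:].mean(0)-r[:2].mean(0))@u)
t=p2w(K,T,[f(158,472),f(235,476)],.04)[:,:2]; print("post near edge",t.round(4),"rear->post centre",(t.mean(0)-r[:2].mean(0))@u+.01)
E
```

```text
[[0.4169 0.2279]
 [0.4238 0.2917]
 [0.477  0.2296]
 [0.4821 0.2734]
 [0.5365 0.2227]
 [0.5414 0.2665]] 0.06421186898354769 rear->holes 0.08966343791447265
post near edge [[0.5544 0.2352]
 [0.5573 0.254 ]] rear->post centre 0.1463600209804066
```

Rear edge to post is 146.4 mm against an expected 147 mm, so the position is consistent. Lowering.

```bash
python3 -m pendant '[[0.05,0,0.2,0],[0.1,0.05,0.5,0],[0.1,0.05,0.8,0],[0.1,0.05,1.0,0],[0.1,0.05,1.1,0],[0.1,0.05,1.2,0],[0.1,0.05,1.25,0],[0.1,0.05,1.25,0],[0.1,0.05,1.25,0]]'
```

```text
time_s: 6.77
eef_pos: [0.5667, 0.2407, 0.0658]
eef_rot: [0.0, 0.057, 0.998, 0.0]
wrist_force: [0.3, 0.6, -0.6]
opening: 0.442
grasp_force: 60.1
```

```bash
python3 -m pendant '[[0,0,0.05,0],[0,0,0.1,0],[0,0,0.1,0],[0,0,0.1,0]]'
```

```text
time_s: 7.1
eef_pos: [0.5668, 0.2407, 0.065]
eef_rot: [0.0, 0.057, 0.998, 0.0]
wrist_force: [-1.2, 0.3, 1.2]
opening: 0.443
grasp_force: 60.3
```

```bash
python3 -m pendant '[[0,0,0.05,0],[0,0,0.1,0],[0,0,0.1,0],[0,0,0.1,0]]'
```

```text
time_s: 7.43
eef_pos: [0.5669, 0.2407, 0.065]
eef_rot: [0.0, 0.057, 0.998, -0.0]
wrist_force: [-4.0, -1.7, 8.7]
opening: 0.444
grasp_force: 60.9
```

Contact is firm at 8.7 N. I'll ease off a little and open.

```bash
python3 -m pendant '[[0,0,-0.05,0],[0,0,-0.05,0]]' && python3 -m pendant '[[0,0,0,0],[0,0,0,0],[0,0,0,0],[0,0,0,0],[0,0,0,0],[0,0,0,0]]' 0.75 && python3 - <<'E'
from h import *
o=ctrl.get_obs(); K,T=camT("wrist",o); im=imaging.camera("wrist"); cv2.imwrite("pics/w6.png",im[:,:,::-1])
g=im[235:300,220:300]; m=(g.min(2)>110).astype(np.uint8); n,l,s,c=cv2.connectedComponentsWithStats(m); print(s[1:],c[1:]+[220,235])
print(p2w(K,T,(259,267),.058))
E
```

```text
time_s: 7.6
eef_pos: [0.5669, 0.2407, 0.065]
eef_rot: [0.0, 0.057, 0.998, 0.0]
wrist_force: [-2.5, -1.4, 6.6]
opening: 0.446
grasp_force: 60.6
time_s: 8.1
eef_pos: [0.5666, 0.2407, 0.0641]
eef_rot: [-0.0, 0.057, 0.998, -0.0]
wrist_force: [0.6, -0.1, -0.6]
opening: 0.75
grasp_force: 0.0
[[  0   0   3   5   9]
 [ 75   0   5  11  26]
 [ 26  14  25   8 122]
 [ 22  20   3   3   3]
 [ 20  25   1   1   1]
 [ 58  24   2   2   2]
 [ 19  27   1   1   1]
 [ 29  27   1   1   1]
 [ 60  27   1   1   1]
 [ 18  29   1   2   2]
 [ 31  28   1   1   1]
 [ 38  30  10   6  47]
 [ 60  30   2   2   2]
 [ 17  32   1   4   4]
 [ 61  36   1   4   4]
 [ 18  38   1   2   2]
 [ 19  41   1   1   1]
 [ 44  40   1   1   1]
 [ 20  43   1   1   1]
 [ 22  46   2   2   2]
 [ 53  49   1   1   1]
 [ 27  50   1   1   1]
 [ 29  51   1   2   2]
 [ 47  50   1   1   1]
 [ 49  51   1   1   1]
 [ 34  52   1   1   1]
 [ 39  53   1   1   1]
 [ 43  53   1   1   1]
 [ 45  52   1   1   1]
 [ 70  53  10  12  57]
 [  0  56   8   9  37]] [[220.55555556 236.44444444]
 [297.96153846 238.34615385]
 [257.3442623  252.05737705]
 [243.         256.        ]
 [240.         260.        ]
 [278.5        259.5       ]
 [239.         262.        ]
 [249.         262.        ]
 [280.         262.        ]
 [238.         264.5       ]
 [251.         263.        ]
 [262.78723404 267.61702128]
 [280.5        265.5       ]
 [237.         268.5       ]
 [281.         272.5       ]
 [238.         273.5       ]
 [239.         276.        ]
 [264.         275.        ]
 [240.         278.        ]
 [242.5        281.5       ]
 [273.         284.        ]
 [247.         285.        ]
 [249.         286.5       ]
 [267.         285.        ]
 [269.         286.        ]
 [254.         287.        ]
 [259.         288.        ]
 [263.         288.        ]
 [265.         287.        ]
 [296.12280702 295.68421053]
 [222.27027027 296.37837838]]
[[0.56505736 0.24188566 0.058     ]]
```

```bash
python3 -m pendant '[[0,0,-0.2,0],[0,0,-0.6,0],[0,0,-1.4,0],[0,0,-2.6,0],[0,0,-4.2,0],[0,0,-6,0],[0,0,-7.8,0],[0,0,-9,0],[0,0,-9.8,0],[0,0,-10,0],[0,0,-10,0]]' && python3 - <<'E'
from h import *
o=ctrl.get_obs(); K,T=camT("wrist",o); im=imaging.camera("wrist"); cv2.imwrite("pics/w7.png",im[:,:,::-1])
uv=w2p(K,T,[[.5651,.2419,.058]])[0]; print(o["eef_pos"],uv); x,y=uv.astype(int)
g=im[y-40:y+40,x-40:x+40]; gg=g.min(2); yy,xx=np.nonzero(g.max(2)<50)
m=(g.max(2)<60).astype(np.uint8); n,l,s,c=cv2.connectedComponentsWithStats(m); k=1+np.argmax(s[1:,4]); print(s[k]+[x-40,y-40,0,0,0])
B=p2w(K,T,[(0,0)],.0); 
E
```

```text
time_s: 9.07
eef_pos: [0.5669, 0.2407, 0.165]
eef_rot: [0.001, 0.057, 0.998, 0.0]
wrist_force: [1.0, -0.0, -0.6]
opening: 0.749
grasp_force: 0.0
[0.56694894 0.24074998 0.16499971] [258.45668457 195.16457308]
[ 231  161   54   62 1881]
```

View pics/w7.png

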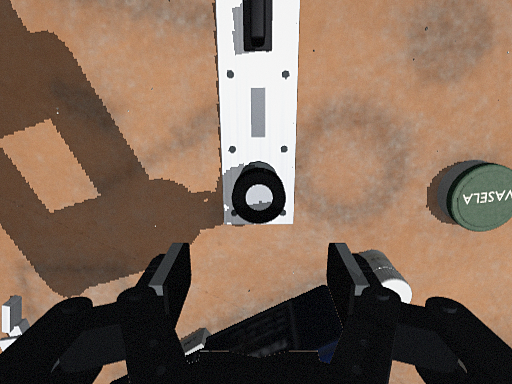

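The puck stands centred on the post at (259,196), with the plate front edge at row 223. Next I'll hover before the scanner to measure its rails.

```bash
python3 - <<'E'
from h import *
print(delta([.65,-.065,.235],173.5))
E
```

```text
[-11.79 -29.41  -7.1   -0.06]
```

```bash
python3 -m pendant '[[-0.2,-0.6,-1.5,0],[-1,-3,-4,0],[-2.3,-6,-6,0],[-3.8,-9.5,-7,0],[-5.2,-13,-7.1,0],[-6.6,-16.5,-7.1,0],[-8,-20,-7.1,0],[-9.4,-23.5,-7.1,0],[-10.6,-26.5,-7.1,0],[-11.5,-28.6,-7.1,0],[-11.8,-29.4,-7.1,0],[-11.8,-29.4,-7.1,0]]' && python3 - <<'E'
from h import *
o=ctrl.get_obs(); 
K,T=camT("wrist",o); im=imaging.camera("wrist"); cv2.imwrite("pics/w8.png",im[:,:,::-1]); print(o["eef_pos"],o["eef_rot"])
c=cv2.resize(im[130:330,160:400,::-1],None,fx=3.2,fy=3,interpolation=2); cv2.imwrite("pics/w8c.png",c); print(c.shape)
E
```

```text
time_s: 10.12
eef_pos: [0.65, -0.067, 0.2336]
eef_rot: [-0.001, 0.059, 0.998, 0.0]
wrist_force: [0.6, -0.3, -0.3]
opening: 0.752
grasp_force: 0.0
[ 0.64998787 -0.06695364  0.23360904] [-1.15020628e-03  5.87390069e-02  9.98272703e-01  1.31790718e-04]
(600, 768, 3)
```

View pics/w8c.png

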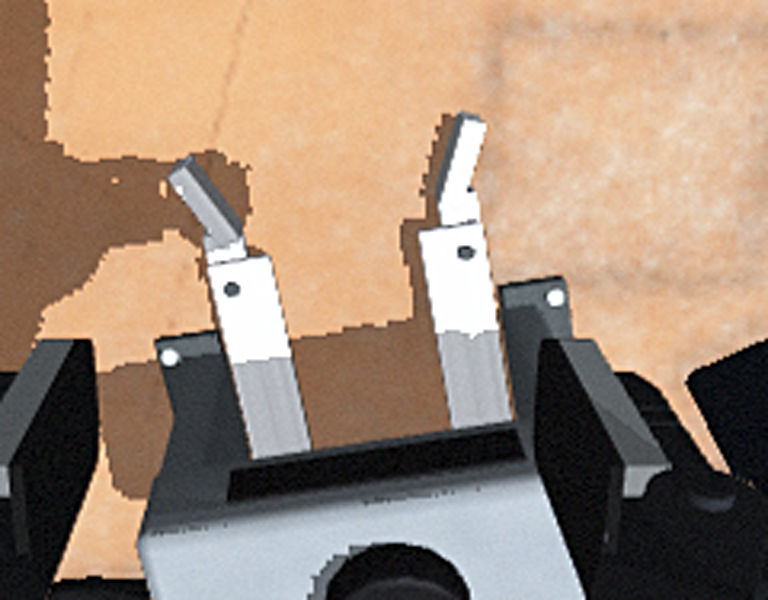

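The crop shows both rails. Left lip corners are at (209,262), (270,256), (310,450), (252,458); right ones at (419,231), (483,224), (513,420), (453,428). The flares start near (180,165) and (470,118). The bridge is beyond.

```bash
python3 - <<'E'
from h import *
o=dict(eef_pos=np.array([0.64998787,-0.06695364,0.23360904]),eef_rot=[-1.1502e-3,.058739,.998273,1.3e-4]); K,T=camT("wrist",o)
f=lambda p:(160+p[0]/3.2-.35,130+p[1]/3-.35)
L=[(209,262),(270,256),(310,450),(252,458)]; Q=[(483,224),(419,231),(453,428),(513,420)]
a=p2w(K,T,[f(p) for p in L],.018)[:,:2]; b=p2w(K,T,[f(p) for p in Q],.018)[:,:2]
print(a.round(4),b.round(4))
m=(a+b)/2; s=m[:2].mean(0); e=m[2:].mean(0); 
for d in (e-s, a[2]-a[1],b[2]-b[1],a[3]-a[0],b[3]-b[0]): print("yaw",np.degrees(np.arctan2(d[1],d[0])),np.linalg.norm(d))
w=b[:2].mean(0)-a[:2].mean(0); print("perp yaw",np.degrees(np.arctan2(w[1],w[0]))-90+0, "inner gap",np.linalg.norm(b[1]-a[1]),np.linalg.norm(b[2]-a[2]))
fl=p2w(K,T,[f((180,165)),f((470,117))],.018)[:,:2]; print("flare tips",fl, fl.mean(0),s,e)
E
```

```text
[[ 0.7027 -0.1093]
 [ 0.7028 -0.0882]
 [ 0.7848 -0.0843]
 [ 0.7858 -0.1059]] [[ 0.6992 -0.0147]
 [ 0.6993 -0.0366]
 [ 0.7814 -0.0316]
 [ 0.7805 -0.0097]]
yaw 3.0113189088660888 0.08227458422797508
yaw 2.7020926303134694 0.08209512612862514
yaw 3.463408571860383 0.08228581896847408
yaw 2.369522312717391 0.08324492222250957
yaw 3.5219842691648795 0.08148468562236824
perp yaw 2.771267228022708 inner gap 0.05176225071756738 0.052851693294406754
flare tips [[ 0.66496167 -0.11343908]
 [ 0.65903466 -0.01611649]] [ 0.66199817 -0.06477779] [ 0.70098291 -0.06221376] [ 0.78314389 -0.05789161]
```

The scanner origin comes out at about (0.714, −0.0615) with yaw 3.0°. The lip gap is 52 mm as expected, and the flare tips agree within 1 mm. Now to the fin.

```bash
python3 - <<'E'
from h import *
print(delta([.4431,.2562,.15],173.5),delta([.4431,.2562,.044],173.5))
E
```

```text
[24.23 29.52  8.47 -0.15] [24.2  29.51 19.07 -0.15]
```

```bash
python3 -m pendant '[[0.6,0.6,0,0],[2,2,0,0],[4.2,4.6,0,0],[6.7,7.6,0,0],[9.2,10.8,0,0],[11.8,14,0,0],[14.3,17.2,0,0],[17,20.5,1,0],[19.5,23.8,2.5,0],[22,26.8,4.5,0],[23.7,29,6.5,0],[24.2,29.5,8,0]]' 0.6 && python3 -m pendant '[[0,0,0.5,0],[0,0,0.5,0],[0,0,0.5,0]]' && python3 - <<'E'
from h import *
o=ctrl.get_obs(); K,T=camT("wrist",o); im=imaging.camera("wrist"); cv2.imwrite("pics/w9.png",im[:,:,::-1])
a=np.radians(-6.5);u=np.array([np.cos(a),np.sin(a)]);n=np.array([-u[1],u[0]]); f=np.array([.4431,.2562])
c=[np.r_[f+i*.017*u+j*.005*n,.052] for i,j in((-1,-1),(-1,1),(1,1),(1,-1))]; uv=w2p(K,T,c); print(uv.round(1).tolist())
x,y=uv.mean(0).astype(int); g=im.max(2)
for r in (y-15,y-8,y,y+8): print(r,x-30,g[r,x-30:x+31:2].tolist())
for cc in (x-3,x,x+3): print(cc,y-50,g[y-50:y+50:2,cc].tolist())
print(delta([.4431,.2562,.044],173.5))
E
```

```text
time_s: 11.17
eef_pos: [0.4377, 0.2607, 0.1536]
eef_rot: [-0.002, 0.054, 0.999, 0.001]
wrist_force: [-0.3, 0.2, -0.2]
opening: 0.601
grasp_force: 0.0
time_s: 11.42
eef_pos: [0.4436, 0.2562, 0.1509]
eef_rot: [0.0, 0.057, 0.998, 0.0]
wrist_force: [0.4, 0.1, -0.1]
opening: 0.599
grasp_force: 0.0
[[249.9, 177.4], [264.3, 177.4], [264.2, 223.0], [250.3, 223.1]]
185 227 [253, 253, 253, 255, 159, 179, 166, 189, 22, 18, 24, 13, 36, 36, 41, 41, 39, 31, 25, 44, 36, 136, 255, 253, 253, 253, 253, 253, 253, 253, 253]
192 227 [253, 253, 255, 172, 176, 174, 165, 182, 84, 17, 17, 10, 40, 38, 42, 45, 39, 31, 33, 41, 34, 136, 255, 253, 252, 253, 253, 253, 253, 253, 252]
200 227 [174, 177, 176, 184, 164, 176, 168, 178, 78, 11, 17, 20, 32, 39, 38, 38, 36, 27, 31, 38, 35, 132, 255, 253, 252, 253, 253, 252, 253, 253, 252]
208 227 [173, 173, 174, 181, 167, 172, 168, 177, 185, 121, 123, 32, 21, 19, 29, 27, 16, 0, 255, 255, 255, 255, 253, 253, 253, 252, 252, 253, 253, 253, 252]
254 150 [219, 218, 221, 90, 255, 255, 13, 45, 15, 15, 7, 13, 19, 14, 27, 40, 38, 40, 40, 40, 39, 41, 35, 36, 38, 36, 35, 35, 25, 19, 21, 19, 12, 19, 14, 7, 112, 175, 176, 173, 234, 253, 255, 127, 168, 164, 167, 161, 165, 159]
257 150 [215, 217, 221, 121, 255, 255, 9, 38, 13, 8, 13, 2, 23, 13, 28, 41, 37, 36, 40, 41, 43, 45, 34, 44, 40, 38, 34, 35, 19, 27, 14, 23, 21, 17, 20, 18, 102, 163, 240, 255, 253, 253, 255, 128, 167, 162, 166, 164, 165, 166]
260 150 [207, 211, 218, 121, 255, 255, 17, 44, 0, 15, 16, 17, 15, 18, 27, 35, 44, 45, 48, 46, 43, 47, 42, 41, 37, 45, 41, 18, 26, 14, 15, 13, 15, 10, 13, 1, 249, 255, 253, 253, 253, 253, 255, 125, 162, 164, 165, 162, 168, 162]
[ 1.600e-01  1.000e-02  1.075e+01 -6.000e-02]
```

The fin top spans columns 251–266 against a predicted 250–264, so I'll descend and pinch.

```bash
python3 -m pendant '[[0.1,0,0.5,0],[0.1,0.05,1.5,0],[0.1,0.05,3,0],[0.1,0.05,4.8,0],[0.1,0.05,6.6,0],[0.1,0.05,8.2,0],[0.1,0.05,9.4,0],[0.1,0.05,10.2,0],[0.1,0.05,10.6,0],[0.1,0.05,10.7,0],[0.1,0.05,10.7,0]]' && python3 -m pendant '[[0,0,0,0],[0,0,0,0],[0,0,0,0]]' 0.3 && python3 -m pendant '[[0,0,0,0],[0,0,0,0],[0,0,0,0]]' 0.2 && python3 -m pendant '[[0,0,0,0],[0,0,0,0],[0,0,0,0],[0,0,0,0],[0,0,0,0]]' 0.05
```

```text
time_s: 12.38
eef_pos: [0.443, 0.2565, 0.0435]
eef_rot: [0.0, 0.057, 0.998, 0.0]
wrist_force: [0.1, -0.2, 0.5]
opening: 0.599
grasp_force: 0.0
time_s: 12.63
eef_pos: [0.4432, 0.2567, 0.044]
eef_rot: [0.001, 0.057, 0.998, 0.0]
wrist_force: [-0.3, -0.4, 0.1]
opening: 0.3
grasp_force: 0.0
time_s: 12.88
eef_pos: [0.4428, 0.2565, 0.0435]
eef_rot: [0.0, 0.057, 0.998, 0.0]
wrist_force: [0.1, -0.8, 0.0]
opening: 0.2
grasp_force: 0.0
time_s: 13.3
eef_pos: [0.4429, 0.2565, 0.0435]
eef_rot: [0.0, 0.057, 0.998, 0.0]
wrist_force: [-0.5, -1.4, 4.7]
opening: 0.107
grasp_force: 59.4
```

```bash
python3 - <<'E'
from h import *
print(delta([.4623,-.0747,.0437],183))
E
python3 -m pendant '[[0,0,-0.03,0],[0,0,-0.05,0],[0,0,-0.05,0]]'
```

```text
[-5.710e+00 -3.268e+01 -2.000e-02 -9.550e+00]
time_s: 13.55
eef_pos: [0.4426, 0.2565, 0.0436]
eef_rot: [-0.0, 0.057, 0.998, 0.0]
wrist_force: [2.2, 0.6, -1.8]
opening: 0.109
grasp_force: 58.6
```

```bash
python3 -m pendant '[[0,-0.1,0,0],[-0.05,-0.3,0,0],[-0.1,-0.6,0,0],[-0.17,-1,0,0],[-0.26,-1.5,0,0],[-0.36,-2.1,0,0],[-0.48,-2.8,0,0],[-0.62,-3.6,0,0],[-0.76,-4.4,0,0],[-0.9,-5.2,0,0],[-1.04,-6,0,0],[-1.18,-6.8,0,0]]'
python3 -m pendant '[[-0.14,-0.8,0,0],[-0.28,-1.6,0,0],[-0.42,-2.4,0,0],[-0.56,-3.2,0,0],[-0.7,-4,0,0],[-0.84,-4.8,0,0],[-0.98,-5.6,0,0],[-1.12,-6.4,0,0],[-1.26,-7.2,0,0],[-1.4,-8,0,0],[-1.54,-8.8,0,0],[-1.68,-9.6,0,0]]'
```

```text
time_s: 14.55
eef_pos: [0.4466, 0.1866, 0.0438]
eef_rot: [-0.0, 0.057, 0.998, -0.0]
wrist_force: [-0.4, 0.2, -2.0]
opening: 0.107
grasp_force: 58.5
time_s: 15.55
eef_pos: [0.4524, 0.0895, 0.0438]
eef_rot: [-0.0, 0.057, 0.998, -0.0]
wrist_force: [0.2, 0.5, -2.5]
opening: 0.109
grasp_force: 58.4
```

```bash
python3 -m pendant '[[-0.14,-0.8,0,0],[-0.28,-1.6,0,0],[-0.42,-2.4,0,0],[-0.56,-3.2,0,0],[-0.7,-4,0,0],[-0.84,-4.8,0,0],[-0.98,-5.6,0,0],[-1.12,-6.4,0,0],[-1.26,-7.2,0,0],[-1.4,-8,0,0],[-1.54,-8.8,0,0],[-1.68,-9.6,0,0]]'
python3 -m pendant '[[-0.14,-0.8,0,0],[-0.28,-1.6,0,0],[-0.42,-2.4,0,0],[-0.56,-3.2,0,0],[-0.7,-4,0,0],[-0.83,-4.7,0,0],[-0.94,-5.3,0,0],[-1.03,-5.8,0,0],[-1.1,-6.2,0,0],[-1.15,-6.5,0,0],[-1.17,-6.65,0,0],[-1.18,-6.7,0,0]]'
python3 -m pendant '[[0,0,0,-0.2],[0,0,0,-0.7],[0,0,0,-1.5],[0,0,0,-2.5],[0,0,0,-3.6],[0,0,0,-4.8],[0,0,0,-6],[0,0,0,-7.2],[0,0,0,-8.2],[0,0,0,-9],[0,0,0,-9.4],[0,0,0,-9.5]]'
python3 -m pendant '[[0,0,0,0],[0,0,0,0]]'; python3 - <<'E'
from h import *
o=ctrl.get_obs(); print(delta([.4623,-.0747,.0437],183))
K,T=camT("wrist",o); im=imaging.camera("wrist"); cv2.imwrite("pics/w10.png",im[:,:,::-1]); im=imaging.camera("top"); cv2.imwrite("pics/top10.png",im[:,:,::-1])
K,T=camT("top"); a=np.radians(3); u=np.array([np.cos(a),np.sin(a)]);n=np.array([-u[1],u[0]]); e=np.array(o["eef_pos"][:2])
post=np.r_[e+.124*u,.058]; uv=w2p(K,T,post)[0]; x,y=uv.astype(int); print("pred puck px",uv); print(im[y-10:y+11,x-12:x+13].max(2))
g=im.min(2)
c=w2p(K,T,[np.r_[e+d*u+s*.032*n,.008] for d in(-.023,.167) for s in(1,-1)]); print("pred corners",c.round(1).tolist())
E
```

```text
time_s: 16.55
eef_pos: [0.4581, -0.0078, 0.0438]
eef_rot: [-0.0, 0.057, 0.998, -0.0]
wrist_force: [-0.7, 0.7, -2.8]
opening: 0.109
grasp_force: 58.4
time_s: 17.55
eef_pos: [0.4621, -0.0751, 0.0438]
eef_rot: [-0.0, 0.057, 0.998, 0.0]
wrist_force: [-0.4, 0.4, -2.7]
opening: 0.11
grasp_force: 58.4
time_s: 18.55
eef_pos: [0.4622, -0.075, 0.0438]
eef_rot: [0.0, -0.026, 1.0, -0.0]
wrist_force: [1.1, -0.3, -2.2]
opening: 0.114
grasp_force: 58.4
time_s: 18.72
eef_pos: [0.4622, -0.0749, 0.0438]
eef_rot: [0.0, -0.026, 1.0, -0.0]
wrist_force: [0.7, 0.3, -3.6]
opening: 0.107
grasp_force: 58.4
[-0.02  0.02  0.01 -0.06]
pred puck px [313.87086649 200.84768818]
[[198 194 195 194 199 206 201 203 202 207 209 210 209 208 207 205 216 214
  215 217 204 205 209 208 209]
 [193 182 184 203 206 214 220 219 220 219 227 223 221 224 225 228 238 240
  241 234 191 198 213 209 209]
 [193 223 241 240 241 241 241 241 241 242 243 241 245 244 245 243 247 246
  250 250 175 194 208 211 210]
 [189 247 251 242 242 245 247 245 246 248 249 249 247 246 248 250 244 235
  244 248 172 189 213 206 213]
 [195 245 246 197 202 239
[... 1138 characters left out ...]
4 247 245 248 247 166  67  47  43  42  55  60  64  70  52  51  56
   65  93  97  87  83 112 146]
 [197 218 246 245 246 246 192 116  61  47  44  42  49  46  46  51  60  73
   80 102 114  99  98  92  85]
 [201 215 246 245 244 246 238 192 115  66  55  49  47  44  45  52  73  93
  103 114 114 110 105 100  96]
 [198 215 244 246 244 243 247 240 192 144 117 107 104  86  68  59  87  94
  111 121 123 117 111 117 107]
 [188 195 246 244 245 243 245 244 242 232 209 209 205 170  90  73  94  99
  114 125 119 120 118 117 111]
 [185 184 247 246 242 242 244 243 244 247 244 247 237 168  91  76 102 102
  113 118 118 123 119 120 109]]
pred corners [[304.7, 250.1], [325.0, 249.3], [300.8, 191.0], [320.5, 190.3]]
```

The puck sits within 1 px of the prediction. I'll start the insertion and enter the flare.

```bash
python3 -m pendant '[[-0.1,0,0.02,0],[-0.3,0,0.02,0],[-0.6,0,0.02,0],[-1,0,0.02,0],[-1.5,0,0.02,0],[-2.1,0,0.02,0],[-2.7,0,0.02,0],[-3.3,0,0.02,0],[-3.8,0,0.02,0],[-4.2,0,0.02,0],[-4.5,0,0.02,0],[-4.8,0,0.02,0]]'
python3 -m pendant '[[-0.3,0,0,0],[-0.6,0,0,0],[-0.9,0,0,0],[-1.2,0,0,0],[-1.5,0,0,0],[-1.7,0,0,0],[-1.9,0,0,0],[-2.0,0,0,0],[-2.1,0,0,0],[-2.2,0,0,0]]'
```

```text
time_s: 19.82
eef_pos: [0.5103, -0.0724, 0.0436]
eef_rot: [-0.0, -0.026, 1.0, 0.0]
wrist_force: [-1.5, -0.1, -1.1]
opening: 0.11
grasp_force: 58.7
time_s: 20.65
eef_pos: [0.532, -0.0713, 0.0436]
eef_rot: [-0.0, -0.026, 1.0, 0.0]
wrist_force: [-1.0, -0.0, -1.2]
opening: 0.107
grasp_force: 58.7
```

```bash
python3 -m pendant '[[-0.1,0,0,0],[-0.3,0,0,0],[-0.6,0,0,0],[-0.9,0,0,0],[-1.2,0,0,0],[-1.5,0,0,0],[-1.8,0,0,0],[-2.1,0,0,0],[-2.4,0,0,0],[-2.7,0,0,0],[-2.9,0,0,0],[-3,0,0,0]]'
```

```text
time_s: 21.65
eef_pos: [0.5623, -0.0698, 0.0436]
eef_rot: [0.0, -0.026, 1.0, -0.0]
wrist_force: [-1.6, -0.6, -2.9]
opening: 0.109
grasp_force: 58.5
```

```bash
python3 -m pendant '[[-0.1,0,0,0],[-0.3,0,0,0],[-0.6,0,0,0],[-1,0,0,0],[-1.4,0,0,0],[-1.8,0,0,0],[-2.2,0,0,0],[-2.6,0,0,0],[-3,0,0,0],[-3.3,0,0,0],[-3.5,0,0,0],[-3.6,0,0,0]]'
python3 -m pendant '[[-0.1,0,0,0],[-0.3,0,0,0],[-0.6,0,0,0],[-1,0,0,0],[-1.4,0,0,0],[-1.8,0,0,0],[-2.2,0,0,0],[-2.6,0,0,0],[-3,0,0,0],[-3.3,0,0,0],[-3.5,0,0,0],[-3.6,0,0,0]]'
```

```text
time_s: 22.65
eef_pos: [0.5982, -0.068, 0.0436]
eef_rot: [0.0, -0.026, 1.0, -0.0]
wrist_force: [-1.5, 0.3, 0.6]
opening: 0.103
grasp_force: 58.7
time_s: 23.65
eef_pos: [0.6342, -0.0661, 0.0436]
eef_rot: [0.0, -0.026, 1.0, -0.0]
wrist_force: [-1.8, 0.1, -0.6]
opening: 0.111
grasp_force: 58.7
```

```bash
python3 -m pendant '[[-0.05,0,0,0],[-0.1,0,0,0],[-0.15,0,0,0],[-0.2,0,0,0],[-0.25,0,0,0],[-0.3,0,0,0],[-0.35,0,0,0],[-0.4,0,0,0],[-0.45,0,0,0],[-0.5,0,0,0]]'
python3 -m pendant '[[-0.05,0,0,0],[-0.1,0,0,0],[-0.1,0,0,0]]'
python3 -m pendant '[[-0.05,0,0,0],[-0.1,0,0,0],[-0.1,0,0,0]]'
```

```text
time_s: 24.48
eef_pos: [0.6389, -0.0658, 0.0436]
eef_rot: [-0.0, -0.026, 1.0, 0.0]
wrist_force: [-1.3, 0.1, -0.8]
opening: 0.109
grasp_force: 58.7
time_s: 24.73
eef_pos: [0.6401, -0.0658, 0.0436]
eef_rot: [0.0, -0.026, 1.0, -0.0]
wrist_force: [0.4, 0.1, -2.2]
opening: 0.105
grasp_force: 58.7
time_s: 24.98
eef_pos: [0.641, -0.0658, 0.0436]
eef_rot: [0.0, -0.026, 1.0, 0.0]
wrist_force: [0.5, -0.1, -1.4]
opening: 0.104
grasp_force: 58.7
```

```bash
for i in 1 2 3; do python3 -m pendant '[[-0.05,0,0,0],[-0.1,0,0,0],[-0.1,0,0,0]]' | egrep 'eef_pos|wrist'; done
```

```text
eef_pos: [0.6418, -0.0657, 0.0436]
wrist_force: [-2.5, -0.7, -0.6]
eef_pos: [0.6418, -0.0658, 0.0436]
wrist_force: [-7.3, -1.4, 3.3]
eef_pos: [0.6419, -0.0657, 0.0436]
wrist_force: [-11.5, -0.9, 6.5]
```

Stop contact came at x = 0.6418, against the predicted 0.6421. I'll relieve the load, release and retreat upwards.

```bash
python3 -m pendant '[[0.05,0,0,0],[0.1,0,0,0],[0.15,0,0,0],[0.15,0,0,0]]' && python3 -m pendant '[[0,0,0,0],[0,0,0,0],[0,0,0,0],[0,0,0,0],[0,0,0,0]]' 0.4 && python3 -m pendant '[[0,0,-0.2,0],[0,0,-0.6,0],[0,0,-1.4,0],[0,0,-2.6,0],[0,0,-4.2,0],[0,0,-6.2,0],[0,0,-8.4,0],[0,0,-10.4,0],[0,0,-12,0],[0,0,-13,0],[0,0,-13.4,0],[0,0,-13.5,0]]' && python3 - <<'E'
from h import *
o=ctrl.get_obs(); K,T=camT("wrist",o); im=imaging.camera("wrist"); cv2.imwrite("pics/w11.png",im[:,:,::-1])
s=imaging.camera("scene"); K2,T2=camT("scene"); x,y=w2p(K2,T2,[.76,-.06,.05])[0].astype(int)
a=np.zeros((600,800,3),np.uint8); a[:384,:512]=im[:,:,::-1]; a[386:600,:400]=cv2.resize(s[y-30:y+24,x-60:x+41,::-1],(400,214),interpolation=2)
t=imaging.camera("top"); a[386:600,410:724]=cv2.resize(t[135:215,270:387,::-1],(314,214),interpolation=2)
cv2.imwrite("pics/fin.png",a)
E
```

```text
time_s: 26.07
eef_pos: [0.6418, -0.0658, 0.0436]
eef_rot: [-0.001, -0.026, 1.0, -0.0]
wrist_force: [-5.7, -0.3, 1.9]
opening: 0.107
grasp_force: 59.2
time_s: 26.48
eef_pos: [0.6428, -0.0657, 0.0438]
eef_rot: [0.0, -0.026, 1.0, -0.0]
wrist_force: [0.1, 0.2, 0.0]
opening: 0.399
grasp_force: 0.0
time_s: 27.48
eef_pos: [0.6429, -0.0658, 0.1801]
eef_rot: [0.001, -0.026, 1.0, -0.0]
wrist_force: [0.5, -1.7, -0.6]
opening: 0.399
grasp_force: 0.0
```

View pics/fin.png

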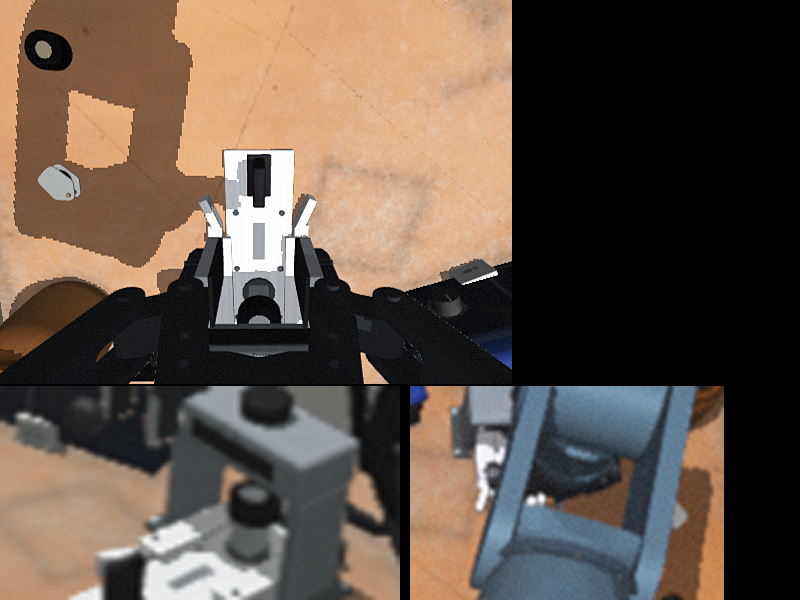

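The wrist view shows the carriage between the rails with its rear edge at row 150, columns 224–294. The scene inset shows the puck upright on the post under the bridge. One quick numeric check, then hand in.

```bash
python3 - <<'E'
from h import *
from bench import workorder
o=ctrl.get_obs(); K,T=camT("wrist",o)
e=p2w(K,T,[(224,150),(294,150.5)],.008)[:,:2]; m=e.mean(0); a=np.radians(3); u=np.array([np.cos(a),np.sin(a)]); n=np.array([-u[1],u[0]])
c=m+.095*u; d=c-[.714,-.0615]; print("carriage in scanner mm",1e3*d@u,1e3*d@n, "w",np.linalg.norm(e[0]-e[1]))
P=w2p(K,T,np.r_[c+.052*u,.058]); print("pred puck px",P)
im=cv2.imread("pics/w11.png"); print(im[292:326:3,225:295:3].max(2))
E
```

```text
carriage in scanner mm -1.636739582907081 1.1978742201119483 w 0.06239880098075639
pred puck px [[259.53551146 326.43024159]]
[[178 171 183 191 189 186  40  47  85  80  89  84  79  79  89  47  43 184
  173 173 171 180 175 177]
 [180 172 186 185 185 186  34  53  95  82  46  35  37  73  86  53  47 179
  174 174 177 177 181 175]
 [179 175 182 196 187 180 153  41   2   2  17   9  13   8   3  17  90 175
  173 171 180 175 179 172]
 [178 174 182 194 189 188  57   5   5  10   3  11  12  11  13  12   0 196
  175 171 173 176 176 170]
 [174 179 184 191 187 111  18  20  14   9  14   4  10  11   1  18   9   8
  185 175 178 175 176 174]
 [177 179 180 191 190   0   5   9  14  19  18  10  13  15   3   8   4  16
   93 182 182 176 175 173]
 [180 181 179 160 207  13   7  12  22  19  18  22  11  17  12  19  17  12
   26 176 184 182 174 173]
 [179 177 178 163 138   9  12  19  15  20   8   1   8  24  15  17  16  11
   12 182 182 177 174 168]
 [176 177 175 128  23  11  17  10  18   3 102 154 140  75   9  25  14   8
    5 138 183 180 178 169]
 [179 173 174 112  17   9   3   7  19 147 141 128 135 136 153  10  17  23
    8 190 187 179 177 168]
 [185 182 182 133   0  10   3   7 162 148 147 145 144 141 145  24  14  10
   17 189 184 174 174 170]
 [ 56  52  45  46  52  53  56  60  57  53  62  51  51  52  54  55  61  54
   53  52  54  58  57  56]]
```

```bash
python3 -c "
from bench import workorder; print(workorder.hand_in())"
```

```text
the job is handed in; nothing more can be done
None
```

The job is handed in, but no verdict came back: by my last check the large mount stands polished face up and centred on the post, and the carriage is home against the stop (within about 2 mm, 1 mm sideways), with the gripper clear and the small mounts never touched.

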